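Clamp a skate truck with the knob inside the guard

ROBOT

A 6-joint arm with a two-finger parallel gripper is mounted at the origin on the work surface. World frame = base frame: x ahead of the robot, y to its left, z up, the work surface at z = 0. Lengths are in m, angles in degrees, forces in N, time in s.
With the tool pointing down it reaches from about 0.3 to 0.75 m from the base axis. Payload 8.5 kg.
Tool frame: the origin (TCP) lies on the centre line of the jaws, within the pads' length; the fingertips stand 14 mm ahead of it and the grasp point (between the pads) lies 5 mm behind it; z points along the fingers, y is the direction in which the jaws open and shut (so a half turn about z gives the same grasp; the last joint's range is limited). The gripper opens to 85 mm and grips with 20 to 120 N. Pads are 22 mm wide; open, the fingers measure 114 mm over their backs; the gripper's body (76 mm by 85 mm) begins 54 mm behind the grasp point. The pads swing forward as they close: fully open they stand 13 mm farther back than shut.
Start: joints at [52.924, 21.807, 74.336, -0, 83.858, -12.336], TCP at [0.23, 0.5, 0.245] pointing down, gripper open.
Joint ranges: [-178.18, 178.18], [-50.72, 133.34], [12.68, 142.11], [-81.47, 261.47], [9.98, 163.14], [-165.26, 165.26]. Speed limits (degrees/s): [136.94, 136.94, 180, 180, 180, 180].

INTERFACE

Orientations are given as a 3x3 rotation matrix whose columns are the frame's x, y, z axes.
In Python, from rig import env, optics, order, finder gives the robot as it stands.
- The arm moves only by the tool play_rows, never from a script. Its argument "commands" is a list of rows, each an object of numbers: "grip": the closure, from -1 (fully open) to 1 (shut); "x", "y", "z": the shift along the tool's x, y, z in m; "rx", "ry", "rz": the turn, a rotation vector about the tool's x, y, z in rad. A call has 1 to 12 rows; each row shifts and turns the commanded pose from where the row before left it, along the tool's axes as they then stand; what a row does not reach is not made up. A row lasts 1/8 s, in which the tool goes at most 62.5 mm and 10.7 degrees, less where a joint would pass 70% of its speed; a pose out of reach is approached as far as the arm can. A call is refused whole if a number of a shift passes 0.0625 or a number of a turn 0.188, either way. A call with a gripper value outside its range is refused whole. The fingers move at their own pace and stop on an object; "squeeze" is the grip in N (left out, the last holds). Time passes only in rows, so rows that do not move let the fingers close. It gives the time, the measured TCP pose, the force and the opening at its end, in the units of the state.
- env.observe(): the state, without advancing time (a new reading comes with each control period).
- optics.get_image(name): name is "side" or "top"; returns a dict with "color" (420x560x3 uint8, blue, green, red), "range_z" (420x560 float32, m along the optical axis (not along the pixel's ray), 0 where there is no reading), "fov_y" (degrees; the focal length in pixels is half the picture's height over the tangent of half this angle, whatever the lens; pixels are square), "cx", "cy" (the principal point, pixels), "cam_to_world" (4x4, takes a point from camera to world coordinates). Camera axes: x right, y down, z forward; pixel columns grow to the right and rows downward; lengths in m; the calibration is good to about 2 mm. A picture is of the moment at which its call begins.
- order.close_job(): hands the job in, once; it reports no verdict.
Trained networks look in the newest picture that a camera, given by its name, has taken for a name from the list of things; names that differ only in an ending like _2 or _b are one class to them, and where a whole thing is asked for, a point or a joint stands for the part that bears it (a point fixed in the world has none). Each returns a list of dicts, best first, with "conf" (0 to 1); they miss things now and then, are a little off and sometimes report something else, mostly with a low value. They report only what shows in the picture. A call takes as long as a camera call.
- finder.boxes_of(camera, thing): "point" ([x, y, z] in m, in world coordinates, good to about 4 mm: the middle of the surface that is visible of it).
The state is a dict: "time_s": time; "q": joint angles; "qvel": joint speeds; "joint_efforts": joint torques, N m; "position": TCP position; "tool_rot": TCP orientation; "ft_force": force on the tool from outside, world axes, zero at the start; "wrist_torque": the same for the moment, N m; "grip_width": finger opening in m.
Only numpy, scipy, OpenCV 4.12 (cv2) and the standard library are available. Lean on these libraries where they do the work, as an engineer would, in place of code of your own. Each camera call takes 0.05 s, during which the arm holds its last target.

TASK

Slide the clear door of the guard box fully open, reach in and turn the sunken black knob clockwise until the skate truck is held snugly between the orange pad and the steel back jaw, at about 14 newtons, never crushing it (25 newtons is too much). Let go of the knob, keep the truck clamped, and slide the door fully shut again. Do not knock hard against the guard box and leave the other things where they are.

Things in the scene. Friction and masses are not known exactly. Their poses are not given: they have to be found in the camera images.
- fixture: Clamp fixture fixed to the bench: dark base plate (180 x 390 mm, 10 mm thick) with a blue gear block on it, top 40 mm above the bench. Origin on the bench, under the knob's axis; z up, y = clamping direction: along +y from the knob follow pad, truck and steel back jaw. Pad and back jaw start 83 to 90 mm apart, differently each time: how far to turn must be felt
- guard: Clear acrylic guard box on the gear block, fixed, 40 to 88 mm above the bench, aluminium door rails on its long sides up to 95 mm. Square opening 100 x 100 mm centred on the knob's axis, 6 mm walls down to the gear block (a fully open gripper may not fit); towards the fixture's -y a closed half where the open door parks. Origin and axes as the fixture's. Press or hit it with less than 20 N
- door (a joint): Amber-tinted clear sliding door (108 x 108 mm, 4 mm thick, top 92.5 mm above the bench) over the guard opening, in m: 0 = fully shut, 0.110 = fully open, end stops at both; opening moves it along the fixture's -y. About 2 N of friction; stays where it is left
- door_grip (a point): Middle of the door's upright red grip bar, 114.5 mm above the bench. The bar is 44 mm long (fixture x), 12 mm thick (fixture y) and stands from 92.5 to 124.5 mm above the bench. With the door shut the point lies 40 mm to the -y side of the knob's axis. Axes as the fixture's
- knob: Black bar knob sunk in the guard: 40 mm long along own x (white mark at +x end), 14 mm thick along own y, 42 to 74 mm above the bench. Origin on its upright axis, 40 mm above the bench; starts with axes as the fixture's. Turns clockwise from above, up to 1.9 rad, stays put. 1 rad drives the pad 9 mm. Turns free at 0.24 N m; each newton of clamping adds 0.009 N m (about 0.13 at 14 N)
- plunger: Steel push rod (14 mm thick) carrying the orange clamping pad, 40 mm wide (fixture x), 16 mm high, 8 mm thick. The pad is sprung on the rod: once the truck is tight between pad and back jaw each further mm of drive adds about 7 N. Origin 19 mm above the bench, at the start 70 mm from the knob's axis (the pad's free face 8 mm beyond it); y axis along the fixture's +y
- truck: Aluminium skate truck, loose, 0.25 to 0.5 kg, standing on the base plate between pad and back jaw. Foot plate 55 mm (own x) x 80 mm (own y) x 10 mm; axle 190 mm long along own x, 40 mm above the origin, which is the middle of its underside. It starts 1 to 2 mm clear of the pad, which then slides it with 1 to 4 N until it meets the back jaw
- bowl: Steel parts bowl, 130 mm across, 35 mm high, with a bearing in it; leave alone
- shield: Black bearing shield, ring 21 mm across, lying on the front part of the base plate; leave alone
- hexkey: Chrome hex key 90 mm long lying on the bench; leave alone
- wheel_a: White skate wheel 52 mm across, 32 mm high, lying flat; leave alone
- wheel_b: Yellow skate wheel of the same size; leave alone
- screwdriver: Screwdriver lying on the bench; leave alone

How it is judged:
By the outcome, as a careful person would: the job done as asked, in the order asked, and still so for the second after the job is handed in, with the robot touching nothing.
It also fails if it takes over 72 s, if anything falls off the work surface, if the arm or the gripper's body presses on something with over 40 N, if the wrist force passes 120 N, or if a joint passes its speed limit or range.

## Working session

There is one attempt and no reset: what is moved stays moved. The work goes in short steps, Python scripts to look and compute and a tool call to move; the robot and the scene stay as the last step left them, time stands still between calls to the robot, and variables do not carry over. Pictures are saved under pics/ and viewed, and the job is handed in when it is done.

Besides the shell and the picture viewer there is one more tool, called after "Request:" as name([rows], argument=value, ...), one row to a line, values as JSON. play_rows: Moves the arm, as the interface text tells. Its arguments: {"type":"object","properties":{"commands":{"type":"array"},"squeeze":{"type":"number"}},"required":["commands"]}

```bash
ls; mkdir -p pics; cat > h.py <<'E'
from rig import env, optics, order, finder
import numpy as np, cv2
np.set_printoptions(precision=4,suppress=True)
def cam(n):
    im=optics.get_image(n); return im
def pts(im):
    h,w=im['range_z'].shape; f=h/2/np.tan(np.radians(im['fov_y'])/2)
    v,u=np.mgrid[0:h,0:w]; z=im['range_z']
    P=np.stack([(u-im['cx'])/f*z,(v-im['cy'])/f*z,z,np.ones_like(z)],-1)
    return (P@np.array(im['cam_to_world']).T)[...,:3]
def st():
    s=env.observe()
    for k in ['time_s','q','position','tool_rot','ft_force','wrist_torque','grip_width']: print(k,np.array(s[k]))
E
python3 - <<'E'
from h import *
st()
for n in ['top','side']:
    im=cam(n); cv2.imwrite(f'pics/{n}0.png',im['color']); np.save(f'{n}0.npy',pts(im))
    print(n,im['fov_y'],im['cx'],im['cy'],np.array(im['cam_to_world']))
    for t in ['fixture','guard','door','door_grip','knob','plunger','truck']:
        print(t,[(round(d['conf'],2),np.round(d['point'],4)) for d in finder.boxes_of(n,t)[:2]])
E
```

```text
pics
time_s 0.0
q [ 52.925   21.8414  74.3858   0.0001  83.8578 -12.3353]
position [0.23   0.4993 0.2447]
tool_rot [[-0.9082  0.4185 -0.0009]
 [ 0.4185  0.9082 -0.0012]
 [ 0.0003 -0.0014 -1.    ]]
ft_force [-0.8087  0.1227  0.3686]
wrist_torque [-0.003   0.0242 -0.0281]
grip_width 0.08536221482372108
top 56.966402009873164 278.9388708465144 202.05918407277161 [[ 0.0014 -0.9869  0.1615  0.325 ]
 [-0.9997  0.0024  0.0232 -0.0011]
 [-0.0233 -0.1615 -0.9866  1.2853]
 [ 0.      0.      0.      1.    ]]
fixture [(0.67, array([0.4966, 0.0451, 0.0395]))]
guard [(0.89, array([ 0.5153, -0.0439,  0.0848]))]
door [(0.55, array([0.531 , 0.0459, 0.093 ]))]
door_grip [(0.66, array([0.5307, 0.0493, 0.091 ])), (0.3, array([ 0.6584, -0.4531,  0.0178]))]
knob []
plunger [(0.62, array([0.5415, 0.1392, 0.0229])), (0.4, array([0.4971, 0.0465, 0.0408]))]
truck [(0.66, array([0.552 , 0.1811, 0.0544]))]
side 42.83677433242561 283.7264283440048 203.02267312595768 [[-0.984  -0.1419  0.1075  0.3996]
 [-0.1771  0.7173 -0.6739  0.8991]
 [ 0.0185 -0.6822 -0.731   1.0672]
 [ 0.      0.      0.      1.    ]]
fixture [(0.85, array([0.505 , 0.0942, 0.0344])), (0.24, array([0.4874, 0.467 , 0.0255]))]
guard [(0.56, array([ 0.5179, -0.0244,  0.0895]))]
door [(0.7, array([0.5294, 0.049 , 0.0916]))]
door_grip [(0.63, array([0.5308, 0.0511, 0.0903]))]
knob []
plunger []
truck [(0.93, array([0.556 , 0.1929, 0.0496])), (0.45, array([0.5098, 0.0901, 0.031 ]))]
```

View pics/top0.png

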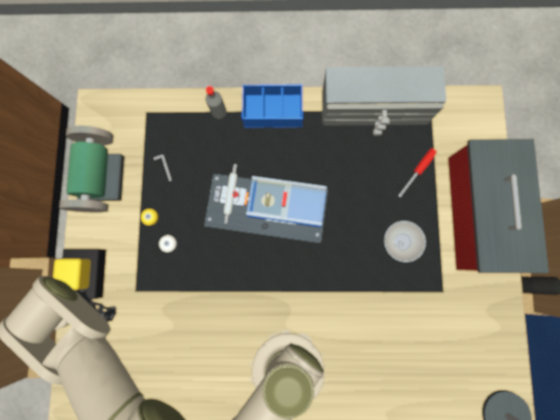

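View pics/side0.png

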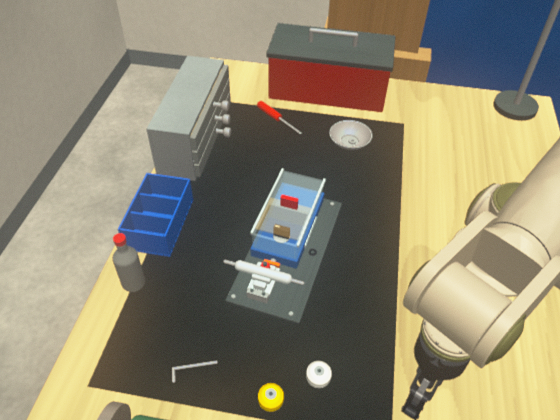

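```bash
python3 - <<'E'
from h import *
a=cv2.imread('pics/side0.png')[160:330,210:360]; cv2.imwrite('pics/sz.png',cv2.resize(a,None,fx=4,fy=3.5,interpolation=cv2.INTER_CUBIC))
b=cv2.imread('pics/top0.png')[160:250,195:335]; cv2.imwrite('pics/tz.png',cv2.resize(b,None,fx=5.5,fy=5.5,interpolation=cv2.INTER_CUBIC))
for n in ['top','side']:
    P=np.load(n+'0.npy'); c=cv2.imread(f'pics/{n}0.png').astype(int)
    B,G,R=c[...,0],c[...,1],c[...,2]
    reg=(P[...,0]>.4)&(P[...,0]<.65)&(P[...,1]>-.15)&(P[...,1]<.3)
    m=reg&(R>140)&(G<70)&(B<70)
    print(n,'red',m.sum(),P[m].mean(0),P[m].min(0),P[m].max(0))
    z=P[...,2]
    for lo,hi in [(.006,.014),(.088,.1),(.1,.13),(.036,.044)]:
        mm=reg&(z>lo)&(z<hi); Q=P[mm][:,:2]
        if mm.sum()<5: continue
        r=cv2.minAreaRect(Q.astype(np.float32)*1000); print(lo,mm.sum(),Q.mean(0),r)
E
```

```text
<stdin>:9: RuntimeWarning: Mean of empty slice.
  ret = um.true_divide(
Traceback (most recent call last):
ValueError: zero-size array to reduction operation minimum which has no identity
```

View pics/sz.png

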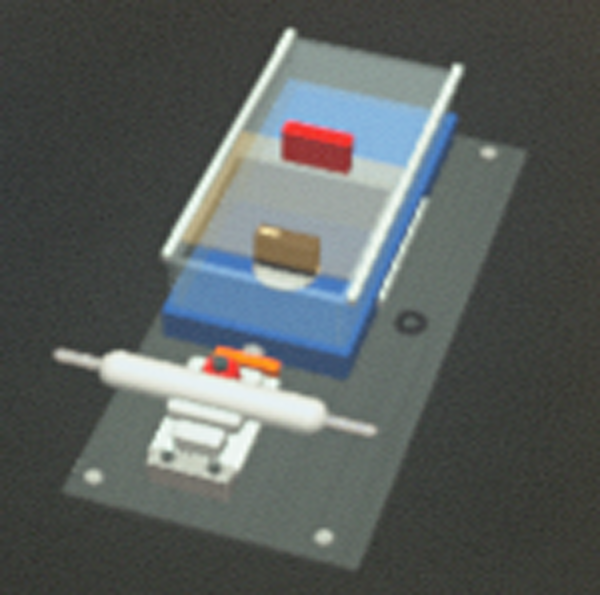

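View pics/tz.png

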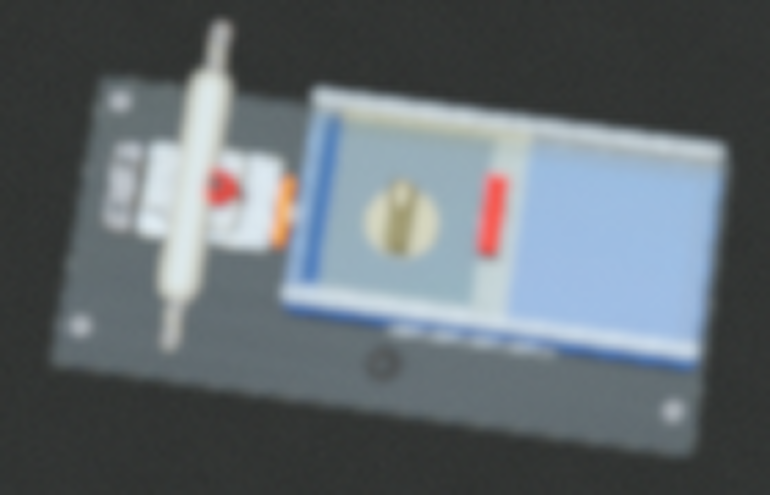

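```bash
cat >> h.py <<'E'
def ray(im,u,v,z):
    h=420; f=h/2/np.tan(np.radians(im['fov_y'])/2); T=np.array(im['cam_to_world'])
    d=T[:3,:3]@np.array([(u-im['cx'])/f,(v-im['cy'])/f,1]); o=T[:3,3]
    return (o+d*(z-o[2])/d[2])
E
python3 - <<'E'
from h import *
I={n:cam(n) for n in ['top','side']}
tz=lambda u,v:(195+(u+.5)/5.5-.5,160+(v+.5)/5.5-.5)
sz=lambda u,v:(210+(u+.5)/4-.5,160+(v+.5)/3.5-.5)
for nm,n,F,uv,z in [('railcornFL','top',tz,(315,88),.095),('FR','top',tz,(728,145),.095),('NL','top',tz,(283,300),.095),('NR','top',tz,(697,358),.095),
 ('plate','top',tz,(102,75),.01),('plate','top',tz,(50,362),.01),('plate','top',tz,(692,457),.01),('knobtop','top',tz,(401,215),.074),('gripT','top',tz,(491,216),.118),
 ('railcorn-+','side',sz,(170,256),.095),('x-y-','side',sz,(460,68),.095),('x+y-','side',sz,(291,33),.095),('x-y+','side',sz,(353,298),.095),('knobtop','side',sz,(288,234),.074),('griptop','side',sz,(318,132),.1245)]:
    print(nm,n,ray(I[n],*F(*uv),z))
for n in I:
    P=pts(I[n]); hsv=cv2.cvtColor(I[n]['color'],cv2.COLOR_BGR2HSV)
    reg=(P[...,0]>.4)&(P[...,0]<.65)&(P[...,1]>-.15)&(P[...,1]<.1)
    m=reg&((hsv[...,0]<8)|(hsv[...,0]>172))&(hsv[...,1]>150)
    v,u=np.nonzero(m); print(n,m.sum(),u.min() if len(u) else 0, u.mean(),v.mean(),np.median(P[m],0),P[m].max(0))
    print('ray mean', ray(I[n],u.mean(),v.mean(),.12))
    mm=reg&(P[...,2]>.1)&(P[...,2]<.14);print(mm.sum(),P[mm].mean(0))
    for k in ['guard']:pass
    mm=reg&(abs(P[...,2]-.074)<.006);print('knob',mm.sum(),P[mm].mean(0))
E
```

```text
railcornFL top [0.6047 0.1125 0.095 ]
FR top [ 0.5705 -0.1233  0.095 ]
NL top [0.482  0.1291 0.095 ]
NR top [ 0.4489 -0.1038  0.095 ]
plate top [0.6334 0.2525 0.01  ]
plate top [0.4557 0.2789 0.01  ]
plate top [ 0.3986 -0.1072  0.01  ]
knobtop top [0.5342 0.0638 0.074 ]
gripT top [0.5259 0.0113 0.118 ]
railcorn-+ side [0.5987 0.1117 0.095 ]
x-y- side [ 0.4534 -0.1016  0.095 ]
x+y- side [ 0.5678 -0.1172  0.095 ]
x-y+ side [0.487  0.1267 0.095 ]
knobtop side [0.5368 0.0615 0.074 ]
griptop side [0.5287 0.0089 0.1245]
top 16 283 284.1875 198.5625 [0.5277 0.0108 0.1241] [0.5423 0.0138 0.1309]
ray mean [0.5265 0.0103 0.12  ]
70 [0.5234 0.0133 0.1206]
knob 0 [nan nan nan]
side 160 281 288.775 201.25 [0.5278 0.0151 0.1174] [0.5488 0.0236 0.1274]
ray mean [0.5279 0.0176 0.12  ]
180 [0.5285 0.0142 0.116 ]
knob 14 [0.5313 0.0457 0.0717]<stdin>:17: RuntimeWarning: Mean of empty slice.
  ret = um.true_divide(
```

Request:
play_rows([
  {"rz": -0.144, "grip": -0.2},
  {"rz": -0.144},
  {"x": -0.03, "y": -0.036},
  {"x": -0.03, "y": -0.036},
  {"x": -0.03, "y": -0.036},
  {"x": -0.03, "y": -0.036},
  {"x": -0.03, "y": -0.036},
  {"x": -0.03, "y": -0.036},
  {"x": -0.03, "y": -0.036},
  {"x": -0.03, "y": -0.036},
  {"x": -0.03, "y": -0.036},
  {"x": -0.03, "y": -0.036},
])

```text
invalid input at $.commands[0]: expected keys grip, x, y, z, rx, ry, rz
```

```bash
python3 - <<'E'
from h import *
st()
E
```

```text
time_s 0.9
q [ 52.923   21.8078  74.3359   0.001   83.8574 -12.3358]
position [0.2302 0.4995 0.2453]
tool_rot [[-0.9082  0.4185 -0.    ]
 [ 0.4185  0.9082 -0.    ]
 [ 0.     -0.     -1.    ]]
ft_force [0.9806 0.8121 0.5122]
wrist_torque [ 0.0198  0.0653 -0.0143]
grip_width 0.085260738433505
```

Request:
play_rows([
  {"grip": -0.2, "x": 0, "y": 0, "z": 0, "rx": 0, "ry": 0, "rz": -0.144},
  {"grip": -0.2, "x": 0, "y": 0, "z": 0, "rx": 0, "ry": 0, "rz": -0.144},
  {"grip": -0.2, "x": -0.03, "y": -0.036, "z": 0, "rx": 0, "ry": 0, "rz": 0},
  {"grip": -0.2, "x": -0.03, "y": -0.036, "z": 0, "rx": 0, "ry": 0, "rz": 0},
  {"grip": -0.2, "x": -0.03, "y": -0.036, "z": 0, "rx": 0, "ry": 0, "rz": 0},
  {"grip": -0.2, "x": -0.03, "y": -0.036, "z": 0, "rx": 0, "ry": 0, "rz": 0},
  {"grip": -0.2, "x": -0.03, "y": -0.036, "z": 0, "rx": 0, "ry": 0, "rz": 0},
  {"grip": -0.2, "x": -0.03, "y": -0.036, "z": 0, "rx": 0, "ry": 0, "rz": 0},
  {"grip": -0.2, "x": -0.03, "y": -0.036, "z": 0, "rx": 0, "ry": 0, "rz": 0},
  {"grip": -0.2, "x": -0.03, "y": -0.036, "z": 0, "rx": 0, "ry": 0, "rz": 0},
  {"grip": -0.2, "x": -0.03, "y": -0.036, "z": 0, "rx": 0, "ry": 0, "rz": 0},
  {"grip": -0.2, "x": -0.03, "y": -0.036, "z": 0, "rx": 0, "ry": 0, "rz": 0},
], squeeze=25)

```text
time_s: 2.4
position: [0.4762, 0.0988, 0.2455]
tool_rot: [[-0.99, 0.143, 0.0], [0.143, 0.99, 0.0], [-0.0, 0.0, -1.0]]
ft_force: [-0.7, -0.2, -0.8]
grip_width: 0.0511
```

```bash
cat >> h.py <<'E'
def go(x,y,z,yaw=81.8):
    s=env.observe(); R=np.array(s['tool_rot']); d=np.array([x,y,z])-np.array(s['position'])
    print('t',s['time_s'],'tool shift',R.T@d,'yang',np.degrees(np.arctan2(R[1,1],R[0,1])),'rz',-np.radians(yaw-np.degrees(np.arctan2(R[1,1],R[0,1]))))
E
python3 - <<'E'
from h import *
st(); go(.528,.010,.116)
E
```

```text
time_s 2.4
q [ -2.2651  15.3886  84.0193   0.0057  80.5674 -84.0191]
position [0.4762 0.0988 0.2455]
tool_rot [[-0.9897  0.1434  0.0004]
 [ 0.1434  0.9897  0.0001]
 [-0.0004  0.0001 -1.    ]]
ft_force [-0.7175 -0.1551 -0.8   ]
wrist_torque [ 0.0581 -0.0464  0.003 ]
grip_width 0.05108143444049549
t 2.4 tool shift [-0.064  -0.0804  0.1295] yang 81.75305920092194 rz -0.0008192714974292334
```

Request:
play_rows([
  {"grip": -0.2, "x": -0.032, "y": -0.04, "z": 0, "rx": 0, "ry": 0, "rz": 0},
  {"grip": -0.2, "x": -0.032, "y": -0.04, "z": 0, "rx": 0, "ry": 0, "rz": 0},
  {"grip": -0.2, "x": 0, "y": 0, "z": 0, "rx": 0, "ry": 0, "rz": 0},
  {"grip": -0.2, "x": 0, "y": 0, "z": 0.04, "rx": 0, "ry": 0, "rz": 0},
  {"grip": -0.2, "x": 0, "y": 0, "z": 0.02, "rx": 0, "ry": 0, "rz": 0},
  {"grip": -0.2, "x": 0, "y": 0, "z": 0, "rx": 0, "ry": 0, "rz": 0},
])

```text
time_s: 3.15
position: [0.5265, 0.0126, 0.1844]
tool_rot: [[-0.99, 0.143, -0.003], [0.143, 0.99, 0.001], [0.003, 0.0, -1.0]]
ft_force: [0.4, -0.1, -0.1]
grip_width: 0.0511
```

```bash
python3 - <<'E'
from h import *
go(.528,.010,.116)
im=cam('side');cv2.imwrite('pics/s1.png',cv2.resize(im['color'][110:310,190:400],None,fx=3,fy=3,interpolation=cv2.INTER_CUBIC))
E
```

```text
t 3.15 tool shift [-0.002  -0.0024  0.0684] yang 81.79652892304702 rz -6.0581721419535094e-05
```

View pics/s1.png

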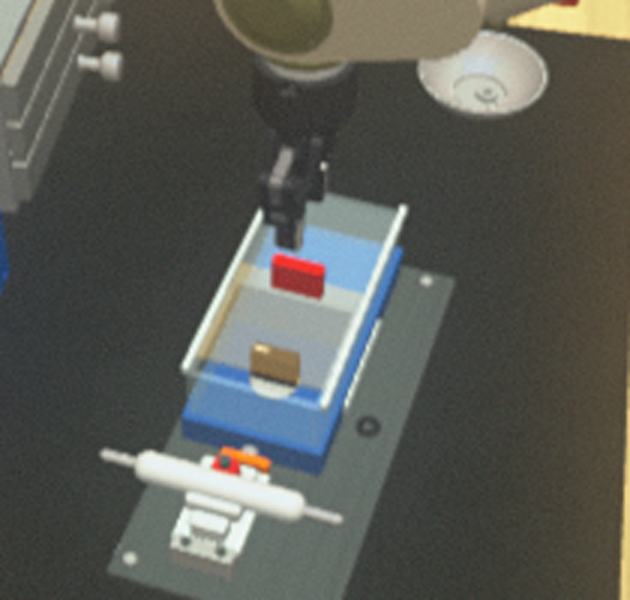

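Request:
play_rows([
  {"grip": -0.2, "x": -0.002, "y": -0.002, "z": 0.02, "rx": 0, "ry": 0, "rz": 0},
  {"grip": -0.2, "x": 0, "y": 0, "z": 0.02, "rx": 0, "ry": 0, "rz": 0},
  {"grip": -0.2, "x": 0, "y": 0, "z": 0, "rx": 0, "ry": 0, "rz": 0},
])

```text
time_s: 3.58
position: [0.5289, 0.0099, 0.1456]
tool_rot: [[-0.99, 0.143, -0.001], [0.143, 0.99, 0.0], [0.001, 0.0, -1.0]]
ft_force: [-0.3, -0.4, -0.1]
grip_width: 0.0515
```

Request:
play_rows([
  {"grip": -0.2, "x": 0, "y": 0, "z": 0.01, "rx": 0, "ry": 0, "rz": 0},
  {"grip": -0.2, "x": 0, "y": 0, "z": 0.01, "rx": 0, "ry": 0, "rz": 0},
  {"grip": -0.2, "x": 0, "y": 0, "z": 0.009, "rx": 0, "ry": 0, "rz": 0},
  {"grip": -0.2, "x": 0, "y": 0, "z": 0, "rx": 0, "ry": 0, "rz": 0},
])

```text
time_s: 4.08
position: [0.5288, 0.0096, 0.1156]
tool_rot: [[-0.99, 0.143, -0.001], [0.143, 0.99, 0.0], [0.001, 0.0, -1.0]]
ft_force: [-0.5, 0.8, 0.4]
grip_width: 0.051
```

```bash
python3 - <<'E'
from h import *
go(.528,.010,.116)
im=cam('side');cv2.imwrite('pics/s2.png',cv2.resize(im['color'][130:260,230:360],None,fx=4.5,fy=4.5,interpolation=cv2.INTER_CUBIC))
E
```

```text
t 4.075 tool shift [ 0.0008  0.0002 -0.0004] yang 81.75846357301279 rz -0.0007249474104409937
```

View pics/s2.png

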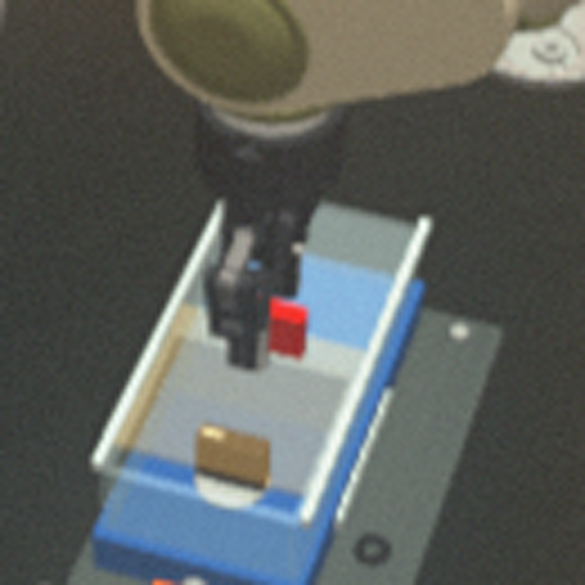

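Request:
play_rows([
  {"grip": 1, "x": 0, "y": 0, "z": 0, "rx": 0, "ry": 0, "rz": 0},
  {"grip": 1, "x": 0, "y": 0, "z": 0, "rx": 0, "ry": 0, "rz": 0},
  {"grip": 1, "x": 0, "y": 0, "z": 0, "rx": 0, "ry": 0, "rz": 0},
  {"grip": 1, "x": 0, "y": 0, "z": 0, "rx": 0, "ry": 0, "rz": 0},
  {"grip": 1, "x": 0, "y": 0, "z": 0, "rx": 0, "ry": 0, "rz": 0},
], squeeze=25)

```text
time_s: 4.75
position: [0.5292, 0.0096, 0.1166]
tool_rot: [[-0.99, 0.143, 0.001], [0.143, 0.99, -0.0], [-0.001, -0.0, -1.0]]
ft_force: [-1.3, 0.2, 4.8]
grip_width: 0.0114
```

Request:
play_rows([
  {"grip": 1, "x": 0, "y": -0.008, "z": -0.001, "rx": 0, "ry": 0, "rz": 0},
  {"grip": 1, "x": 0, "y": -0.012, "z": 0, "rx": 0, "ry": 0, "rz": 0},
  {"grip": 1, "x": 0, "y": -0.012, "z": 0, "rx": 0, "ry": 0, "rz": 0},
  {"grip": 1, "x": 0, "y": -0.012, "z": 0, "rx": 0, "ry": 0, "rz": 0},
  {"grip": 1, "x": 0, "y": -0.012, "z": 0, "rx": 0, "ry": 0, "rz": 0},
  {"grip": 1, "x": 0, "y": -0.012, "z": 0, "rx": 0, "ry": 0, "rz": 0},
  {"grip": 1, "x": 0, "y": -0.012, "z": 0, "rx": 0, "ry": 0, "rz": 0},
  {"grip": 1, "x": 0, "y": -0.008, "z": 0, "rx": 0, "ry": 0, "rz": 0},
  {"grip": 1, "x": 0, "y": 0, "z": 0, "rx": 0, "ry": 0, "rz": 0},
])

```text
time_s: 5.88
position: [0.5162, -0.0788, 0.1168]
tool_rot: [[-0.99, 0.144, -0.001], [0.144, 0.99, -0.001], [0.001, -0.001, -1.0]]
ft_force: [5.3, -2.7, -12.1]
grip_width: 0.0113
```

```bash
python3 - <<'E'
from h import *
go(.528,.010,.116)
st()
im=cam('side');cv2.imwrite('pics/s3.png',cv2.resize(im['color'][130:260,230:360],None,fx=4.5,fy=4.5,interpolation=cv2.INTER_CUBIC))
im=cam('top');cv2.imwrite('pics/t3.png',cv2.resize(im['color'][160:250,195:335],None,fx=5.5,fy=5.5,interpolation=cv2.INTER_CUBIC))
E
```

```text
t 5.875 tool shift [0.0012 0.0896 0.0007] yang 81.69573906047485 rz -0.0018196966759365168
time_s 5.875
q [ -21.6591   26.7406   89.9246   -0.0523   63.3575 -103.3314]
position [ 0.5162 -0.0788  0.1168]
tool_rot [[-0.9895  0.1444 -0.0007]
 [ 0.1444  0.9895 -0.0006]
 [ 0.0006 -0.0007 -1.    ]]
ft_force [  5.28    -2.7263 -12.1173]
wrist_torque [-0.4783 -0.8112  0.0448]
grip_width 0.011321594313519598
```

View pics/s3.png

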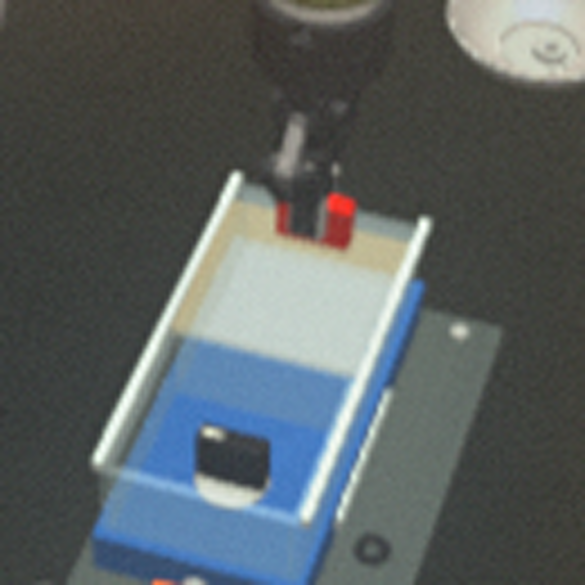

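View pics/t3.png

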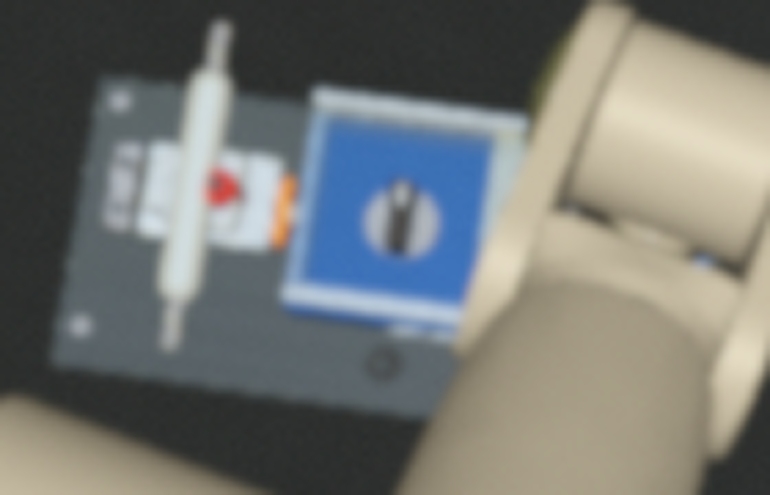

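Request:
play_rows([
  {"grip": 1, "x": -0.0005, "y": -0.003, "z": 0.0007, "rx": 0, "ry": 0, "rz": 0},
  {"grip": 1, "x": 0, "y": 0, "z": 0, "rx": 0, "ry": 0, "rz": 0},
])

```text
time_s: 6.22
position: [0.516, -0.0808, 0.1167]
tool_rot: [[-0.99, 0.143, -0.001], [0.143, 0.99, -0.0], [0.001, -0.0, -1.0]]
ft_force: [-0.3, -1.1, -4.4]
grip_width: 0.0115
```

Request:
play_rows([
  {"grip": 1, "x": 0, "y": -0.003, "z": 0, "rx": 0, "ry": 0, "rz": 0},
  {"grip": 1, "x": 0, "y": 0, "z": 0, "rx": 0, "ry": 0, "rz": 0},
])

```text
time_s: 6.48
position: [0.5156, -0.0836, 0.1167]
tool_rot: [[-0.99, 0.143, -0.001], [0.143, 0.99, 0.0], [0.001, -0.0, -1.0]]
ft_force: [-2.5, 1.5, -2.3]
grip_width: 0.0115
```

Request:
play_rows([
  {"grip": 1, "x": 0, "y": -0.0015, "z": 0, "rx": 0, "ry": 0, "rz": 0},
  {"grip": 1, "x": 0, "y": 0, "z": 0, "rx": 0, "ry": 0, "rz": 0},
])

```text
time_s: 6.72
position: [0.5155, -0.0846, 0.1167]
tool_rot: [[-0.99, 0.143, -0.001], [0.143, 0.99, 0.001], [0.001, 0.001, -1.0]]
ft_force: [-3.0, 4.3, 0.3]
grip_width: 0.0114
```

Request:
play_rows([
  {"grip": 1, "x": 0, "y": -0.0015, "z": 0, "rx": 0, "ry": 0, "rz": 0},
  {"grip": 1, "x": 0, "y": 0, "z": 0, "rx": 0, "ry": 0, "rz": 0},
])

```text
time_s: 6.98
position: [0.5155, -0.0848, 0.1167]
tool_rot: [[-0.99, 0.143, -0.0], [0.143, 0.99, 0.003], [0.001, 0.003, -1.0]]
ft_force: [-1.8, 10.8, -0.6]
grip_width: 0.0111
```

Request:
play_rows([
  {"grip": 1, "x": 0, "y": -0.0015, "z": 0, "rx": 0, "ry": 0, "rz": 0},
  {"grip": 1, "x": 0, "y": 0, "z": 0, "rx": 0, "ry": 0, "rz": 0},
])

```text
time_s: 7.22
position: [0.5154, -0.085, 0.1166]
tool_rot: [[-0.99, 0.143, 0.0], [0.143, 0.99, 0.006], [0.001, 0.006, -1.0]]
ft_force: [0.2, 19.4, 1.0]
grip_width: 0.0113
```

Request:
play_rows([
  {"grip": 1, "x": 0, "y": 0.003, "z": 0, "rx": 0, "ry": 0, "rz": 0},
  {"grip": -0.3, "x": 0, "y": 0, "z": 0, "rx": 0, "ry": 0, "rz": 0},
  {"grip": -0.3, "x": 0, "y": 0, "z": 0, "rx": 0, "ry": 0, "rz": 0},
  {"grip": -0.3, "x": 0, "y": 0, "z": 0, "rx": 0, "ry": 0, "rz": 0},
  {"grip": -0.3, "x": 0, "y": 0, "z": 0, "rx": 0, "ry": 0, "rz": 0},
  {"grip": -0.3, "x": 0, "y": 0, "z": -0.02, "rx": 0, "ry": 0, "rz": 0},
  {"grip": -0.3, "x": 0, "y": 0, "z": -0.025, "rx": 0, "ry": 0, "rz": 0},
  {"grip": -0.3, "x": 0, "y": 0, "z": -0.025, "rx": 0, "ry": 0, "rz": 0},
  {"grip": -0.3, "x": 0, "y": 0, "z": 0, "rx": 0, "ry": 0, "rz": 0},
])

```text
time_s: 8.35
position: [0.5165, -0.0853, 0.188]
tool_rot: [[-0.99, 0.143, 0.003], [0.143, 0.99, -0.001], [-0.004, -0.001, -1.0]]
ft_force: [-0.4, 0.3, -0.1]
grip_width: 0.0557
```

```bash
python3 - <<'E'
from h import *
go(.535,.0635,.17)
im=cam('side');cv2.imwrite('pics/s4.png',cv2.resize(im['color'][160:300,220:350],None,fx=4.5,fy=4.2,interpolation=cv2.INTER_CUBIC))
c=im['color']
P=pts(im)
# knob: dark pixels in region with z>.06
m=(abs(P[...,0]-.535)<.04)&(abs(P[...,1]-.0635)<.04)&(c.max(2)<75)
print(m.sum(), P[m].mean(0)); 
m2=m&(abs(P[...,2]-.074)<.005);print(m2.sum(),P[m2])
im2=cam('top');P=pts(im2);c=im2['color']
m=(abs(P[...,0]-.535)<.04)&(abs(P[...,1]-.0635)<.04)&(c.max(2)<80)
v,u=np.nonzero(m);print(m.sum(),u.mean(),v.mean(),ray(im2,u.mean(),v.mean(),.074),P[m].mean(0))
E
```

```text
t 8.35 tool shift [0.0031 0.1499 0.0178] yang 81.75852957682936 rz -0.0007237954265229558
122 [0.535  0.0711 0.0652]
50 [[0.5383 0.0621 0.0726]
 [0.5355 0.0641 0.0755]
 [0.552  0.0684 0.073 ]
 [0.5493 0.0693 0.0746]
 [0.5471 0.0678 0.0733]
 [0.5376 0.0656 0.073 ]
 [0.5351 0.0659 0.0739]
 [0.5327 0.0655 0.0739]
 [0.5303 0.0653 0.0742]
 [0.5282 0.063  0.0721]
 [0.5256 0.0635 0.0733]
 [0.523  0.0648 0.0753]
 [0.5543 0.0689 0.0692]
 [0.5513 0.0719 0.0734]
 [0.549  0.0711 0.073 ]
 [0.5468 0.0694 0.0715]
 [0.5439 0.072  0.0752]
 [0.5415 0.0717 0.0754]
 [0.5392 0.0708 0.0749]
 [0.5365 0.0723 0.0773]
 [0.5343 0.0706 0.0757]
 [0.5323 0.0677 0.0728]
 [0.5295 0.07   0.0762]
 [0.5276 0.0663 0.0723]
 [0.5252 0.0662 0.0727]
 [0.5229 0.0646 0.0714]
 [0.52   0.068  0.076 ]
 [0.5513 0.0715 0.0691]
 [0.5461 0.073  0.0721]
 [0.5439 0.0713 0.0707]
 [0.5411 0.0737 0.0741]
 [0.5393 0.0694 0.0695]
 [0.5369 0.0691 0.0697]
 [0.5342 0.0706 0.072 ]
 [0.5318 0.0706 0.0726]
 [0.5293 0.0707 0.0732]
 [0.5267 0.0714 0.0747]
 [0.5243 0.0711 0.0749]
 [0.5201 0.0667 0.0707]
 [0.5362 0.0734 0.0711]
 [0.5311 0.0741 0.073 ]
 [0.5287 0.0738 0.0733]
 [0.5262 0.074  0.0741]
 [0.5239 0.0731 0.0735]
 [0.5214 0.0735 0.0745]
 [0.5192 0.0722 0.0736]
 [0.5258 0.0764 0.0732]
 [0.5234 0.076  0.0732]
 [0.5213 0.0738 0.0711]
 [0.519  0.0728 0.0706]]
2 267.0 203.5 [0.5187 0.0653 0.074 ] [0.5185 0.0652 0.0752]
```

View pics/s4.png

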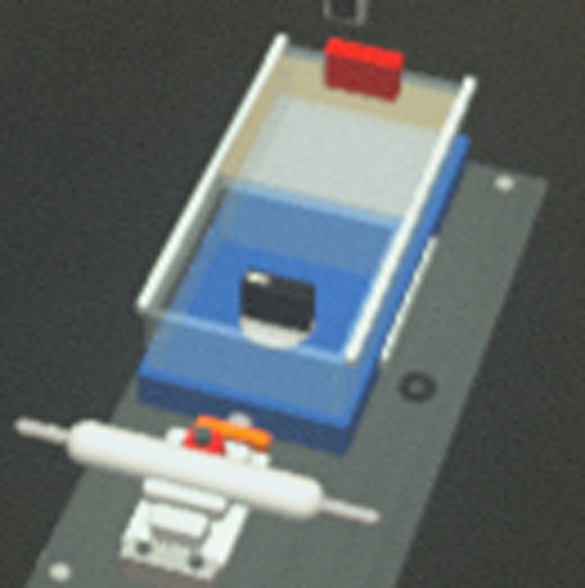

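Request:
play_rows([
  {"grip": 0.05, "x": 0.0006, "y": 0.03, "z": 0, "rx": 0, "ry": 0, "rz": 0},
  {"grip": 0.05, "x": 0.0006, "y": 0.03, "z": 0, "rx": 0, "ry": 0, "rz": 0},
  {"grip": 0.05, "x": 0.0006, "y": 0.03, "z": 0, "rx": 0, "ry": 0, "rz": 0},
  {"grip": 0.05, "x": 0.0006, "y": 0.03, "z": 0, "rx": 0, "ry": 0, "rz": 0},
  {"grip": 0.05, "x": 0, "y": 0.03, "z": 0.02, "rx": 0, "ry": 0, "rz": 0},
  {"grip": 0.05, "x": 0, "y": 0, "z": 0.02, "rx": 0, "ry": 0, "rz": 0},
  {"grip": 0.05, "x": 0, "y": 0, "z": 0.02, "rx": 0, "ry": 0, "rz": 0},
  {"grip": 0.05, "x": 0, "y": 0, "z": 0, "rx": 0, "ry": 0, "rz": 0},
  {"grip": 0.05, "x": 0, "y": 0, "z": 0, "rx": 0, "ry": 0, "rz": 0},
])

```text
time_s: 9.57
position: [0.5351, 0.0637, 0.1268]
tool_rot: [[-0.99, 0.143, -0.0], [0.143, 0.99, -0.0], [0.0, -0.0, -1.0]]
ft_force: [0.0, -0.0, 0.8]
grip_width: 0.0404
```

```bash
python3 - <<'E'
from h import *
go(.5355,.064,.061)
im=cam('side');cv2.imwrite('pics/s5.png',cv2.resize(im['color'][160:300,220:350],None,fx=4.5,fy=4.2,interpolation=cv2.INTER_CUBIC))
E
```

```text
t 9.575 tool shift [-0.0003  0.0003  0.0658] yang 81.75427302596292 rz -0.000798086253921018
```

View pics/s5.png

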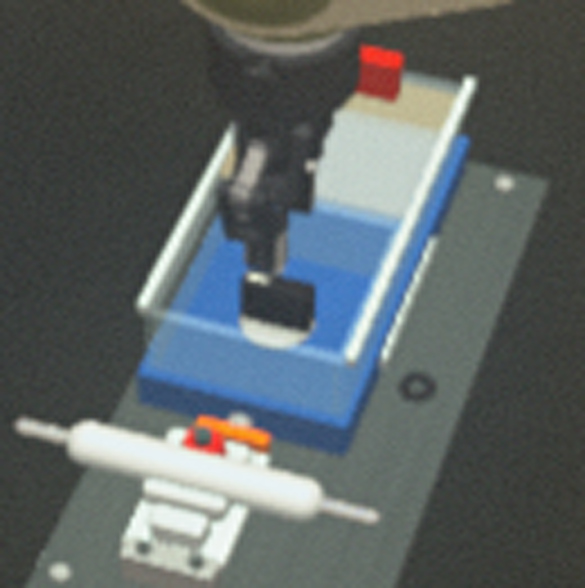

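```bash
cat >> h.py <<'E'
def proj(im,p):
    T=np.linalg.inv(np.array(im['cam_to_world'])); f=210/np.tan(np.radians(im['fov_y'])/2)
    c=T[:3,:3]@np.array(p)+T[:3,3]; return np.array([f*c[0]/c[2]+im['cx'],f*c[1]/c[2]+im['cy']])
E
python3 - <<'E'
from h import *
im=cam('side');s=env.observe();p=np.array(s['position']);R=np.array(s['tool_rot'])
c=cv2.resize(im['color'][140:300,220:350],None,fx=5,fy=3.7*1.0,interpolation=cv2.INTER_CUBIC)
c=cv2.resize(im['color'][150:270,230:350],None,fx=5,fy=5,interpolation=cv2.INTER_CUBIC)
def dot(q,col):
    u=proj(im,q); cv2.circle(c,tuple(int(x) for x in ((u-[230,150])*5+2)),3,col,-1)
for sx in (-.011,.011):
    for w in (.02,-.02): dot(p+R@[sx,w,.008],(0,255,0) if w>0 else (0,255,255))
k=np.array([.5355,.064,.074]); ex=np.array([.9898,-.1426,0]);ey=np.array([.1426,.9898,0])
for a in (-.02,.02):
    for b in (-.007,.007): dot(k+a*ex+b*ey,(0,0,255))
cv2.imwrite('pics/s6.png',c)
E
```

```text
(no output)
```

View pics/s6.png

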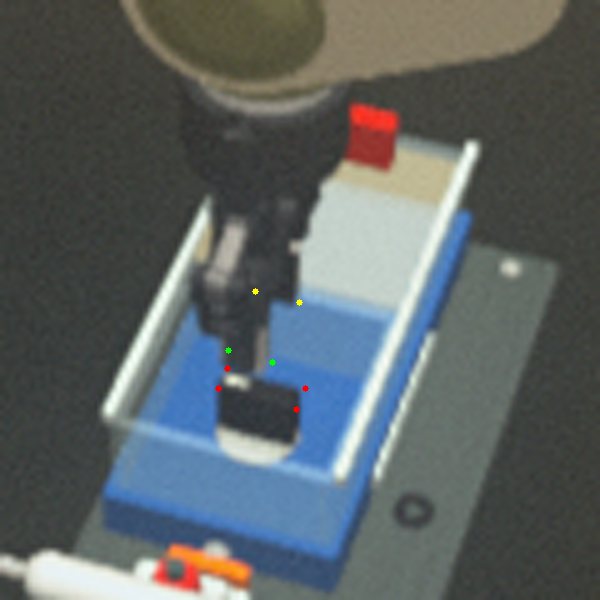

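Request:
play_rows([
  {"grip": 0.05, "x": 0.0026, "y": 0, "z": 0.015, "rx": 0, "ry": 0, "rz": 0},
  {"grip": 0.05, "x": 0, "y": 0, "z": 0.015, "rx": 0, "ry": 0, "rz": 0},
  {"grip": 0.05, "x": 0, "y": 0, "z": 0.01, "rx": 0, "ry": 0, "rz": 0},
  {"grip": 0.05, "x": 0, "y": 0, "z": 0, "rx": 0, "ry": 0, "rz": 0},
])

```text
time_s: 10.18
position: [0.5322, 0.0642, 0.086]
tool_rot: [[-0.99, 0.143, -0.001], [0.143, 0.99, 0.0], [0.001, -0.0, -1.0]]
ft_force: [-1.4, -0.3, 0.2]
grip_width: 0.0409
```

Request:
play_rows([
  {"grip": 0.05, "x": 0, "y": 0, "z": 0.01, "rx": 0, "ry": 0, "rz": 0},
  {"grip": 0.05, "x": 0, "y": 0, "z": 0.008, "rx": 0, "ry": 0, "rz": 0},
  {"grip": 0.05, "x": 0, "y": 0, "z": 0.005, "rx": 0, "ry": 0, "rz": 0},
  {"grip": 0.05, "x": 0, "y": 0, "z": 0, "rx": 0, "ry": 0, "rz": 0},
  {"grip": 0.05, "x": 0, "y": 0, "z": 0, "rx": 0, "ry": 0, "rz": 0},
])

```text
time_s: 10.8
position: [0.5326, 0.0642, 0.0638]
tool_rot: [[-0.99, 0.143, 0.0], [0.143, 0.99, -0.0], [-0.0, 0.0, -1.0]]
ft_force: [0.3, 0.1, -0.0]
grip_width: 0.0406
```

```bash
python3 - <<'E'
from h import *
st()
im=cam('side');cv2.imwrite('pics/s7.png',cv2.resize(im['color'][180:300,230:350],None,fx=5,fy=5,interpolation=cv2.INTER_CUBIC))
E
```

```text
time_s 10.8
q [ -5.7805  32.1096  90.9559  -0.0001  56.9099 -87.542 ]
position [0.5326 0.0642 0.0638]
tool_rot [[-0.9897  0.1433  0.0004]
 [ 0.1433  0.9897 -0.    ]
 [-0.0004  0.     -1.    ]]
ft_force [ 0.3192  0.1448 -0.0365]
wrist_torque [-0.0001  0.0305  0.0057]
grip_width 0.04064075202093073
```

View pics/s7.png

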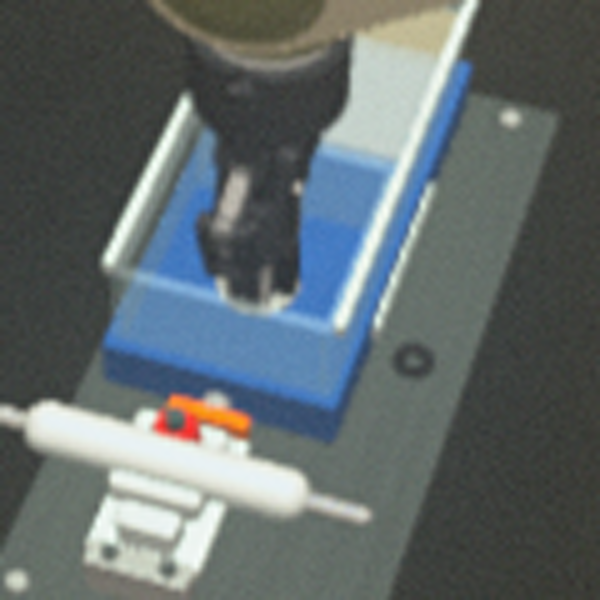

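Request:
play_rows([
  {"grip": 0.05, "x": 0, "y": 0, "z": 0.003, "rx": 0, "ry": 0, "rz": 0},
  {"grip": 1, "x": 0, "y": 0, "z": 0, "rx": 0, "ry": 0, "rz": 0},
  {"grip": 1, "x": 0, "y": 0, "z": 0, "rx": 0, "ry": 0, "rz": 0},
  {"grip": 1, "x": 0, "y": 0, "z": 0, "rx": 0, "ry": 0, "rz": 0},
  {"grip": 1, "x": 0, "y": 0, "z": 0, "rx": 0, "ry": 0, "rz": 0},
  {"grip": 1, "x": 0, "y": 0, "z": 0, "rx": 0, "ry": 0, "rz": 0},
], squeeze=50)

```text
time_s: 11.6
position: [0.5324, 0.0644, 0.0607]
tool_rot: [[-0.99, 0.143, 0.0], [0.143, 0.99, 0.0], [-0.0, 0.0, -1.0]]
ft_force: [-0.6, 4.3, 2.5]
grip_width: 0.0132
```

```bash
python3 - <<'E'
from h import *
st()
E
```

```text
time_s 11.6
q [ -5.7664  32.368   91.1327   0.0252  56.4911 -87.5403]
position [0.5324 0.0644 0.0607]
tool_rot [[-0.9897  0.1433  0.0002]
 [ 0.1433  0.9897  0.0004]
 [-0.0001  0.0004 -1.    ]]
ft_force [-0.5776  4.3482  2.4692]
wrist_torque [ 0.6197  0.1126 -0.0447]
grip_width 0.013216258969797308
```

Request:
play_rows([
  {"grip": 1, "x": 0, "y": 0.0004, "z": 0, "rx": 0, "ry": 0, "rz": 0},
  {"grip": 1, "x": 0, "y": 0, "z": 0, "rx": 0, "ry": 0, "rz": 0.05},
  {"grip": 1, "x": 0, "y": 0, "z": 0, "rx": 0, "ry": 0, "rz": 0.05},
  {"grip": 1, "x": 0, "y": 0, "z": 0, "rx": 0, "ry": 0, "rz": 0},
])

```text
time_s: 12.1
position: [0.5325, 0.0647, 0.0607]
tool_rot: [[-0.971, 0.241, 0.0], [0.241, 0.971, 0.0], [-0.0, 0.0, -1.0]]
ft_force: [-0.8, 3.5, 4.7]
grip_width: 0.0132
```

```bash
cat >> h.py <<'E'
def tq():
    s=env.observe();R=np.array(s['tool_rot']);print('t',s['time_s'],'turned',round(np.radians(81.76)-np.arctan2(R[1,1],R[0,1]),4),'Tz',round(s['wrist_torque'][2],4),'F tool',R.T@np.array(s['ft_force']),'pos',np.array(s['position']),'w',s['grip_width'])
E
python3 - <<'E'
from h import *
tq();tq()
E
```

```text
t 12.1 turned 0.0995 Tz -0.1169 F tool [ 1.618   3.2132 -4.7098] pos [0.5325 0.0647 0.0607] w 0.013187623078191876
t 12.1 turned 0.0995 Tz -0.1169 F tool [ 1.618   3.2132 -4.7098] pos [0.5325 0.0647 0.0607] w 0.013187623078191876
```

Request:
play_rows([
  {"grip": 1, "x": 0, "y": 0.0002, "z": 0, "rx": 0, "ry": 0, "rz": 0.04},
  {"grip": 1, "x": 0, "y": 0, "z": 0, "rx": 0, "ry": 0, "rz": 0.04},
  {"grip": 1, "x": 0, "y": 0, "z": 0, "rx": 0, "ry": 0, "rz": 0.04},
])

```text
time_s: 12.48
position: [0.5325, 0.0649, 0.0607]
tool_rot: [[-0.935, 0.355, 0.0], [0.355, 0.935, 0.0], [-0.0, 0.0, -1.0]]
ft_force: [-0.6, 3.6, 3.3]
grip_width: 0.0133
```

```bash
python3 - <<'E'
from h import *
tq()
E
```

```text
t 12.475 turned 0.2196 Tz 0.2579 F tool [ 1.8156  3.2038 -3.2736] pos [0.5325 0.0649 0.0607] w 0.01327556187620916
```

Request:
play_rows([
  {"grip": 1, "x": 0, "y": 0, "z": 0, "rx": 0, "ry": 0, "rz": 0},
])

```text
time_s: 12.6
position: [0.5325, 0.065, 0.0607]
tool_rot: [[-0.935, 0.355, 0.0], [0.355, 0.935, 0.0], [-0.0, 0.0, -1.0]]
ft_force: [-1.0, 4.2, 4.5]
grip_width: 0.0133
```

```bash
python3 - <<'E'
from h import *
tq();im=cam('side');cv2.imwrite('pics/s8.png',cv2.resize(im['color'][180:300,230:350],None,fx=5,fy=5,interpolation=cv2.INTER_CUBIC));tq()
E
```

```text
t 12.6 turned 0.2188 Tz 0.0145 F tool [ 2.4216  3.5268 -4.4521] pos [0.5325 0.065  0.0607] w 0.013301514291784406
t 12.65 turned 0.2187 Tz 0.0817 F tool [ 2.8321  4.4675 -3.9284] pos [0.5325 0.0649 0.0607] w 0.01290870738123715
```

View pics/s8.png

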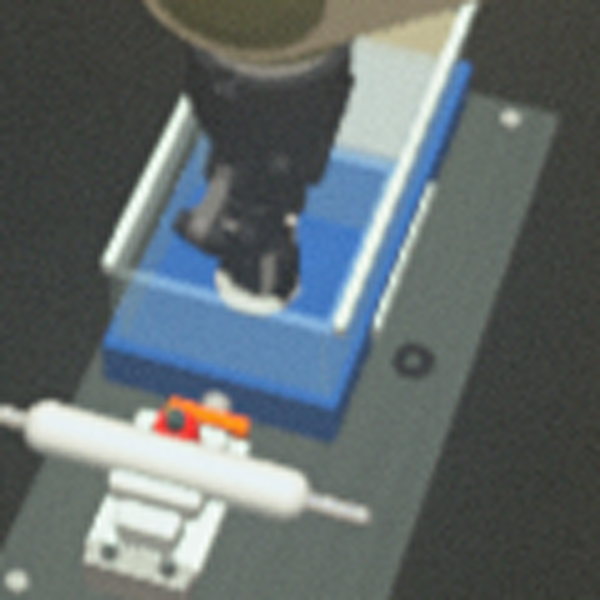

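Request:
play_rows([
  {"grip": 1, "x": 0, "y": 0.0003, "z": 0, "rx": 0, "ry": 0, "rz": 0.03},
  {"grip": 1, "x": 0, "y": 0, "z": 0, "rx": 0, "ry": 0, "rz": 0.03},
])

```text
time_s: 12.9
position: [0.5326, 0.0651, 0.0607]
tool_rot: [[-0.911, 0.412, 0.0], [0.412, 0.911, -0.0], [-0.0, -0.0, -1.0]]
ft_force: [-1.0, 4.3, 4.8]
grip_width: 0.0131
```

```bash
python3 -c "from h import *;tq()"
```

```text
t 12.9 turned 0.2814 Tz 0.2756 F tool [ 2.6981  3.5005 -4.7546] pos [0.5326 0.0651 0.0607] w 0.013139936382284893
```

Request:
play_rows([
  {"grip": 1, "x": 0, "y": 0, "z": 0, "rx": 0, "ry": 0, "rz": 0.03},
  {"grip": 1, "x": 0, "y": 0, "z": 0, "rx": 0, "ry": 0, "rz": 0.03},
])

```text
time_s: 13.15
position: [0.5326, 0.0652, 0.0607]
tool_rot: [[-0.885, 0.467, 0.0], [0.467, 0.885, 0.0], [-0.0, 0.0, -1.0]]
ft_force: [-0.9, 5.7, 4.9]
grip_width: 0.0128
```

```bash
python3 -c "from h import *;tq()"
```

```text
t 13.15 turned 0.3415 Tz 0.2553 F tool [ 3.4641  4.6681 -4.8684] pos [0.5326 0.0652 0.0607] w 0.012760631515558177
```

Request:
play_rows([
  {"grip": 1, "x": 0, "y": 0, "z": 0, "rx": 0, "ry": 0, "rz": 0.03},
  {"grip": 1, "x": 0, "y": 0, "z": 0, "rx": 0, "ry": 0, "rz": 0.03},
])

```text
time_s: 13.4
position: [0.5327, 0.0653, 0.0608]
tool_rot: [[-0.855, 0.519, 0.0], [0.519, 0.855, 0.0], [-0.0, 0.001, -1.0]]
ft_force: [0.1, 6.6, 5.3]
grip_width: 0.013
```

```bash
python3 -c "from h import *;tq()"
```

```text
t 13.4 turned 0.4016 Tz 0.2669 F tool [ 3.3402  5.72   -5.3118] pos [0.5327 0.0653 0.0608] w 0.013007485817289716
```

Request:
play_rows([
  {"grip": 1, "x": 0.0004, "y": 0.0006, "z": 0, "rx": 0, "ry": 0, "rz": 0.03},
  {"grip": 1, "x": 0, "y": 0, "z": 0, "rx": 0, "ry": 0, "rz": 0.03},
])

```text
time_s: 13.65
position: [0.5328, 0.0655, 0.0607]
tool_rot: [[-0.822, 0.569, 0.001], [0.569, 0.822, -0.0], [-0.001, -0.0, -1.0]]
ft_force: [-1.1, 2.1, 4.8]
grip_width: 0.0137
```

```bash
python3 -c "from h import *;tq()"
```

```text
t 13.65 turned 0.4618 Tz 0.2784 F tool [ 2.1326  1.0974 -4.7527] pos [0.5328 0.0655 0.0607] w 0.013734053765915848
```

Request:
play_rows([
  {"grip": 1, "x": 0, "y": 0, "z": 0, "rx": 0, "ry": 0, "rz": 0.03},
  {"grip": 1, "x": 0, "y": 0, "z": 0, "rx": 0, "ry": 0, "rz": 0.03},
])

```text
time_s: 13.9
position: [0.5329, 0.0657, 0.0607]
tool_rot: [[-0.786, 0.618, 0.001], [0.618, 0.786, -0.0], [-0.001, 0.0, -1.0]]
ft_force: [1.1, 1.8, 4.4]
grip_width: 0.0134
```

```bash
python3 -c "from h import *;tq()"
```

```text
t 13.9 turned 0.5221 Tz 0.2845 F tool [ 0.2063  2.0884 -4.4039] pos [0.5329 0.0657 0.0607] w 0.013371026380180919
```

Request:
play_rows([
  {"grip": 1, "x": 0, "y": 0, "z": 0, "rx": 0, "ry": 0, "rz": 0.03},
  {"grip": 1, "x": 0, "y": 0, "z": 0, "rx": 0, "ry": 0, "rz": 0.03},
])

```text
time_s: 14.15
position: [0.5329, 0.0658, 0.0607]
tool_rot: [[-0.748, 0.664, 0.001], [0.664, 0.748, 0.0], [-0.001, 0.001, -1.0]]
ft_force: [2.4, 2.3, 3.8]
grip_width: 0.0131
```

```bash
python3 -c "from h import *;tq()"
```

```text
t 14.15 turned 0.582 Tz 0.2885 F tool [-0.2446  3.3283 -3.8079] pos [0.5329 0.0658 0.0607] w 0.013135858120935325
```

Request:
play_rows([
  {"grip": 1, "x": 0, "y": 0, "z": 0, "rx": 0, "ry": 0, "rz": 0.03},
  {"grip": 1, "x": 0, "y": 0, "z": 0, "rx": 0, "ry": 0, "rz": 0.03},
])

```text
time_s: 14.4
position: [0.533, 0.0659, 0.0607]
tool_rot: [[-0.707, 0.707, 0.001], [0.707, 0.707, 0.0], [-0.001, 0.001, -1.0]]
ft_force: [5.0, 3.8, 2.8]
grip_width: 0.013
```

```bash
python3 -c "from h import *;tq()"
```

```text
t 14.4 turned 0.642 Tz 0.2757 F tool [-0.8489  6.2836 -2.7703] pos [0.533  0.0659 0.0607] w 0.01302587454697306
```

Request:
play_rows([
  {"grip": 1, "x": 0, "y": 0.0007, "z": 0, "rx": 0, "ry": 0, "rz": 0.03},
  {"grip": 1, "x": 0, "y": 0, "z": 0, "rx": 0, "ry": 0, "rz": 0.03},
])

```text
time_s: 14.65
position: [0.5332, 0.066, 0.0607]
tool_rot: [[-0.663, 0.748, 0.0], [0.748, 0.663, -0.001], [-0.0, -0.0, -1.0]]
ft_force: [2.3, -0.4, 5.1]
grip_width: 0.0132
```

```bash
python3 -c "from h import *;tq()"
```

```text
t 14.65 turned 0.7019 Tz 0.3736 F tool [-1.799   1.4744 -5.1379] pos [0.5332 0.066  0.0607] w 0.013210553563548768
```

Request:
play_rows([
  {"grip": 1, "x": 0, "y": 0, "z": 0, "rx": 0, "ry": 0, "rz": 0.03},
  {"grip": 1, "x": 0, "y": 0, "z": 0, "rx": 0, "ry": 0, "rz": 0.03},
])

```text
time_s: 14.9
position: [0.5333, 0.0661, 0.0607]
tool_rot: [[-0.617, 0.787, 0.001], [0.787, 0.617, -0.0], [-0.001, 0.0, -1.0]]
ft_force: [2.7, 0.2, 4.3]
grip_width: 0.0133
```

```bash
python3 -c "from h import *;tq()"
```

```text
t 14.9 turned 0.7619 Tz 0.3322 F tool [-1.4985  2.2625 -4.264 ] pos [0.5333 0.0661 0.0607] w 0.013285762945084552
```

Request:
play_rows([
  {"grip": 1, "x": 0, "y": 0, "z": 0, "rx": 0, "ry": 0, "rz": 0.015},
  {"grip": 1, "x": 0, "y": 0, "z": 0, "rx": 0, "ry": 0, "rz": 0.015},
])

```text
time_s: 15.15
position: [0.5333, 0.0662, 0.0607]
tool_rot: [[-0.594, 0.804, 0.001], [0.804, 0.594, -0.0], [-0.001, 0.0, -1.0]]
ft_force: [3.4, -1.2, 4.9]
grip_width: 0.0129
```

```bash
python3 -c "from h import *;tq()"
```

```text
t 15.15 turned 0.7909 Tz 0.3291 F tool [-2.9814  2.0181 -4.9322] pos [0.5333 0.0662 0.0607] w 0.012872134812927438
```

Request:
play_rows([
  {"grip": 1, "x": 0, "y": 0, "z": 0, "rx": 0, "ry": 0, "rz": 0.015},
])

```text
time_s: 15.28
position: [0.5333, 0.0662, 0.0607]
tool_rot: [[-0.582, 0.813, 0.001], [0.813, 0.582, -0.0], [-0.0, 0.0, -1.0]]
ft_force: [3.6, -0.5, 4.8]
grip_width: 0.0135
```

```bash
python3 -c "from h import *;tq()"
```

```text
t 15.275 turned 0.8059 Tz 0.3799 F tool [-2.5231  2.5852 -4.8154] pos [0.5333 0.0662 0.0607] w 0.01352194001519739
```

Request:
play_rows([
  {"grip": 1, "x": 0, "y": 0, "z": 0, "rx": 0, "ry": 0, "rz": 0.015},
])

```text
time_s: 15.4
position: [0.5333, 0.0662, 0.0607]
tool_rot: [[-0.57, 0.822, 0.001], [0.822, 0.57, -0.0], [-0.0, 0.001, -1.0]]
ft_force: [5.2, -0.3, 5.8]
grip_width: 0.0131
```

```bash
python3 -c "from h import *;tq()"
```

```text
t 15.4 turned 0.821 Tz 0.393 F tool [-3.2108  4.1024 -5.8151] pos [0.5333 0.0662 0.0607] w 0.013121403403655713
```

Request:
play_rows([
  {"grip": 1, "x": 0, "y": 0, "z": 0, "rx": 0, "ry": 0, "rz": 0},
  {"grip": 0.1, "x": 0, "y": 0, "z": 0, "rx": 0, "ry": 0, "rz": 0},
  {"grip": 0.1, "x": 0, "y": 0, "z": 0, "rx": 0, "ry": 0, "rz": 0},
  {"grip": 0.1, "x": 0, "y": 0, "z": 0, "rx": 0, "ry": 0, "rz": 0},
  {"grip": 0.1, "x": 0, "y": 0, "z": 0, "rx": 0, "ry": 0, "rz": 0},
], squeeze=25)

```text
time_s: 16.02
position: [0.5328, 0.0663, 0.0604]
tool_rot: [[-0.57, 0.821, -0.001], [0.821, 0.57, 0.0], [0.001, -0.001, -1.0]]
ft_force: [0.7, -0.3, -0.2]
grip_width: 0.0384
```

Request:
play_rows([
  {"grip": 0.1, "x": 0, "y": 0, "z": -0.01, "rx": 0, "ry": 0, "rz": 0},
  {"grip": 0.1, "x": 0, "y": 0, "z": -0.02, "rx": 0, "ry": 0, "rz": 0},
  {"grip": 0.1, "x": 0, "y": 0, "z": -0.03, "rx": 0, "ry": 0, "rz": 0},
  {"grip": 0.1, "x": 0, "y": 0, "z": -0.04, "rx": 0, "ry": 0, "rz": 0},
  {"grip": 0.1, "x": 0, "y": 0, "z": -0.03, "rx": 0, "ry": 0, "rz": 0},
  {"grip": -0.2, "x": 0, "y": 0, "z": 0, "rx": 0, "ry": 0, "rz": -0.14},
  {"grip": -0.2, "x": 0, "y": 0, "z": 0, "rx": 0, "ry": 0, "rz": -0.14},
  {"grip": -0.2, "x": 0, "y": 0, "z": 0, "rx": 0, "ry": 0, "rz": -0.14},
  {"grip": -0.2, "x": 0, "y": 0, "z": 0, "rx": 0, "ry": 0, "rz": -0.14},
  {"grip": -0.2, "x": 0, "y": 0, "z": 0, "rx": 0, "ry": 0, "rz": -0.14},
  {"grip": -0.2, "x": 0, "y": 0, "z": 0, "rx": 0, "ry": 0, "rz": -0.121},
  {"grip": -0.2, "x": 0, "y": 0, "z": 0, "rx": 0, "ry": 0, "rz": 0},
])

```text
time_s: 17.52
position: [0.533, 0.0663, 0.1912]
tool_rot: [[-0.99, 0.143, 0.0], [0.143, 0.99, -0.0], [-0.0, 0.0, -1.0]]
ft_force: [0.3, -0.2, -0.7]
grip_width: 0.0516
```

```bash
python3 - <<'E'
from h import *
st();go(.5155,-.0852,.19)
im=cam('side');cv2.imwrite('pics/s9.png',cv2.resize(im['color'][180:300,230:350],None,fx=5,fy=5,interpolation=cv2.INTER_CUBIC))
E
```

```text
time_s 17.525
q [ -5.5427  23.1499  81.6582   0.0016  75.1634 -87.3033]
position [0.533  0.0663 0.1912]
tool_rot [[-0.9897  0.1433  0.0005]
 [ 0.1433  0.9897 -0.    ]
 [-0.0005  0.     -1.    ]]
ft_force [ 0.341  -0.2368 -0.7456]
wrist_torque [-0.0265 -0.0119 -0.0422]
grip_width 0.051590126501638904
t 17.525 tool shift [-0.0044 -0.1525  0.0012] yang 81.76019980761917 rz -0.0006946443999725357
```

View pics/s9.png

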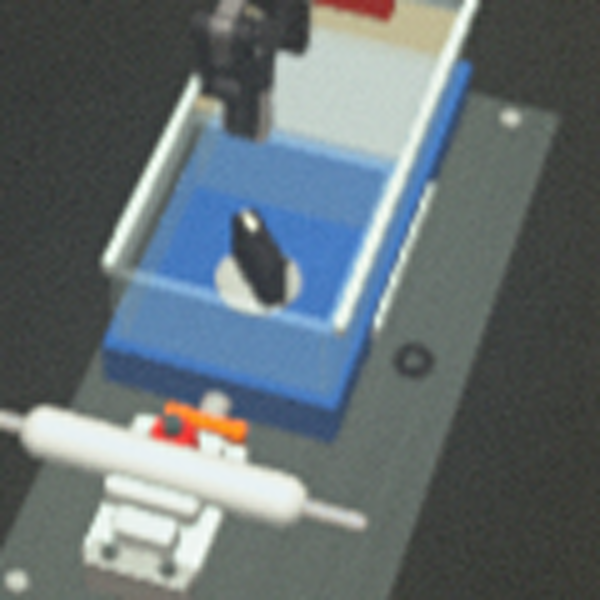

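Request:
play_rows([
  {"grip": -0.2, "x": -0.0005, "y": -0.03, "z": 0, "rx": 0, "ry": 0, "rz": 0},
  {"grip": -0.2, "x": -0.0005, "y": -0.03, "z": 0, "rx": 0, "ry": 0, "rz": 0},
  {"grip": -0.2, "x": 0, "y": -0.03, "z": 0, "rx": 0, "ry": 0, "rz": 0},
  {"grip": -0.2, "x": 0, "y": -0.03, "z": 0, "rx": 0, "ry": 0, "rz": 0},
  {"grip": -0.2, "x": 0, "y": -0.032, "z": 0, "rx": 0, "ry": 0, "rz": 0},
  {"grip": -0.2, "x": 0, "y": 0, "z": 0, "rx": 0, "ry": 0, "rz": 0},
  {"grip": -0.2, "x": 0, "y": 0, "z": 0.03, "rx": 0, "ry": 0, "rz": 0},
  {"grip": -0.2, "x": 0, "y": 0, "z": 0.015, "rx": 0, "ry": 0, "rz": 0},
  {"grip": -0.2, "x": 0, "y": 0, "z": 0, "rx": 0, "ry": 0, "rz": 0},
])

```text
time_s: 18.7
position: [0.5121, -0.0834, 0.145]
tool_rot: [[-0.99, 0.143, -0.002], [0.143, 0.99, 0.001], [0.002, 0.001, -1.0]]
ft_force: [0.2, 0.0, 0.1]
grip_width: 0.0511
```

```bash
python3 - <<'E'
from h import *
go(.513,-.0850,.117)
im=cam('side');cv2.imwrite('pics/s10.png',cv2.resize(im['color'][130:250,230:350],None,fx=5,fy=5,interpolation=cv2.INTER_CUBIC))
E
```

```text
t 18.7 tool shift [-0.0012 -0.0015  0.028 ] yang 81.78420367606812 rz -0.0002756978623228886
```

View pics/s10.png

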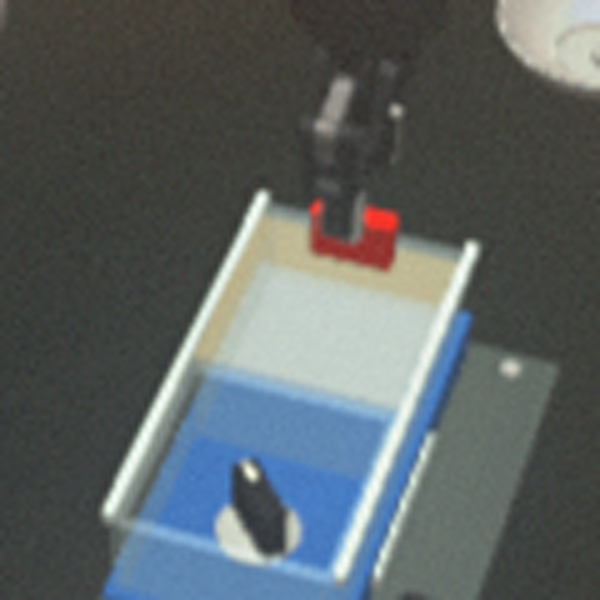

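Request:
play_rows([
  {"grip": -0.2, "x": 0.001, "y": -0.0015, "z": 0.014, "rx": 0, "ry": 0, "rz": 0},
  {"grip": -0.2, "x": 0, "y": 0, "z": 0.013, "rx": 0, "ry": 0, "rz": 0},
  {"grip": -0.2, "x": 0, "y": 0, "z": 0, "rx": 0, "ry": 0, "rz": 0},
  {"grip": 1, "x": 0, "y": 0, "z": 0, "rx": 0, "ry": 0, "rz": 0},
  {"grip": 1, "x": 0, "y": 0, "z": 0, "rx": 0, "ry": 0, "rz": 0},
  {"grip": 1, "x": 0, "y": 0, "z": 0, "rx": 0, "ry": 0, "rz": 0},
  {"grip": 1, "x": 0, "y": 0, "z": 0, "rx": 0, "ry": 0, "rz": 0},
  {"grip": 1, "x": 0, "y": 0, "z": 0, "rx": 0, "ry": 0, "rz": 0},
], squeeze=25)

```text
time_s: 19.75
position: [0.5116, -0.0843, 0.1191]
tool_rot: [[-0.99, 0.142, 0.001], [0.142, 0.99, 0.002], [-0.001, 0.003, -1.0]]
ft_force: [2.9, 9.3, 2.2]
grip_width: 0.0112
```

Request:
play_rows([
  {"grip": 1, "x": 0, "y": 0.006, "z": 0, "rx": 0, "ry": 0, "rz": 0},
  {"grip": 1, "x": 0, "y": 0.012, "z": 0, "rx": 0, "ry": 0, "rz": 0},
  {"grip": 1, "x": 0, "y": 0.012, "z": 0, "rx": 0, "ry": 0, "rz": 0},
  {"grip": 1, "x": 0, "y": 0.012, "z": 0, "rx": 0, "ry": 0, "rz": 0},
  {"grip": 1, "x": 0, "y": 0.012, "z": 0, "rx": 0, "ry": 0, "rz": 0},
  {"grip": 1, "x": 0, "y": 0.012, "z": 0, "rx": 0, "ry": 0, "rz": 0},
  {"grip": 1, "x": 0, "y": 0.012, "z": 0, "rx": 0, "ry": 0, "rz": 0},
  {"grip": 1, "x": 0, "y": 0.012, "z": 0, "rx": 0, "ry": 0, "rz": 0},
  {"grip": 1, "x": 0, "y": 0.01, "z": 0, "rx": 0, "ry": 0, "rz": 0},
  {"grip": 1, "x": 0, "y": 0.005, "z": 0, "rx": 0, "ry": 0, "rz": 0},
  {"grip": 1, "x": 0, "y": 0, "z": 0, "rx": 0, "ry": 0, "rz": 0},
])

```text
time_s: 21.12
position: [0.5267, 0.0193, 0.1191]
tool_rot: [[-0.99, 0.142, 0.002], [0.142, 0.99, 0.001], [-0.002, 0.001, -1.0]]
ft_force: [1.2, 1.6, 6.3]
grip_width: 0.011
```

Request:
play_rows([
  {"grip": 1, "x": 0, "y": 0.0025, "z": 0, "rx": 0, "ry": 0, "rz": 0},
  {"grip": 1, "x": 0, "y": 0, "z": 0, "rx": 0, "ry": 0, "rz": 0},
])

```text
time_s: 21.38
position: [0.527, 0.0213, 0.1191]
tool_rot: [[-0.99, 0.142, 0.002], [0.142, 0.99, -0.0], [-0.002, 0.0, -1.0]]
ft_force: [1.0, 0.1, 5.0]
grip_width: 0.0114
```

Request:
play_rows([
  {"grip": 1, "x": 0, "y": 0.002, "z": 0, "rx": 0, "ry": 0, "rz": 0},
  {"grip": 1, "x": 0, "y": 0, "z": 0, "rx": 0, "ry": 0, "rz": 0},
])

```text
time_s: 21.62
position: [0.5273, 0.0232, 0.1191]
tool_rot: [[-0.99, 0.142, 0.002], [0.142, 0.99, -0.0], [-0.002, 0.0, -1.0]]
ft_force: [0.8, -1.3, 5.6]
grip_width: 0.0114
```

Request:
play_rows([
  {"grip": 1, "x": 0, "y": 0.0015, "z": 0, "rx": 0, "ry": 0, "rz": 0},
  {"grip": 1, "x": 0, "y": 0, "z": 0, "rx": 0, "ry": 0, "rz": 0},
])

```text
time_s: 21.88
position: [0.5275, 0.0246, 0.1191]
tool_rot: [[-0.99, 0.142, 0.002], [0.142, 0.99, -0.0], [-0.002, -0.0, -1.0]]
ft_force: [0.5, -1.6, 6.4]
grip_width: 0.0115
```

Request:
play_rows([
  {"grip": 1, "x": 0, "y": 0.0015, "z": 0, "rx": 0, "ry": 0, "rz": 0},
  {"grip": 1, "x": 0, "y": 0, "z": 0, "rx": 0, "ry": 0, "rz": 0},
])

```text
time_s: 22.12
position: [0.5276, 0.0249, 0.1191]
tool_rot: [[-0.99, 0.142, 0.001], [0.142, 0.99, -0.003], [-0.001, -0.002, -1.0]]
ft_force: [-1.1, -7.9, 6.3]
grip_width: 0.011
```

Request:
play_rows([
  {"grip": 1, "x": 0, "y": 0.0015, "z": 0, "rx": 0, "ry": 0, "rz": 0},
  {"grip": 1, "x": 0, "y": 0, "z": 0, "rx": 0, "ry": 0, "rz": 0},
])

```text
time_s: 22.38
position: [0.5276, 0.0251, 0.1191]
tool_rot: [[-0.99, 0.142, 0.0], [0.142, 0.99, -0.005], [-0.001, -0.005, -1.0]]
ft_force: [-2.9, -16.2, 6.8]
grip_width: 0.0113
```

Request:
play_rows([
  {"grip": 1, "x": 0, "y": -0.002, "z": 0, "rx": 0, "ry": 0, "rz": 0},
  {"grip": -0.2, "x": 0, "y": 0, "z": 0, "rx": 0, "ry": 0, "rz": 0},
  {"grip": -0.2, "x": 0, "y": 0, "z": 0, "rx": 0, "ry": 0, "rz": 0},
  {"grip": -0.2, "x": 0, "y": 0, "z": 0, "rx": 0, "ry": 0, "rz": 0},
  {"grip": -0.2, "x": 0, "y": 0, "z": 0, "rx": 0, "ry": 0, "rz": 0},
  {"grip": -0.2, "x": 0, "y": 0, "z": -0.02, "rx": 0, "ry": 0, "rz": 0},
  {"grip": -0.2, "x": 0, "y": 0, "z": -0.04, "rx": 0, "ry": 0, "rz": 0},
  {"grip": -0.2, "x": 0, "y": 0, "z": -0.04, "rx": 0, "ry": 0, "rz": 0},
  {"grip": -0.2, "x": 0, "y": 0, "z": -0.04, "rx": 0, "ry": 0, "rz": 0},
  {"grip": -0.2, "x": 0.03, "y": -0.03, "z": 0, "rx": 0, "ry": 0, "rz": 0},
  {"grip": -0.2, "x": 0.03, "y": -0.04, "z": 0, "rx": 0, "ry": 0, "rz": 0},
  {"grip": -0.2, "x": 0.03, "y": -0.04, "z": 0, "rx": 0, "ry": 0, "rz": 0},
])

```text
time_s: 23.88
position: [0.4213, -0.0715, 0.2586]
tool_rot: [[-0.99, 0.141, 0.0], [0.141, 0.99, -0.0], [-0.0, -0.0, -1.0]]
ft_force: [-0.1, -1.5, 0.3]
grip_width: 0.0513
```

Request:
play_rows([
  {"grip": -0.2, "x": 0.03, "y": -0.04, "z": 0, "rx": 0, "ry": 0, "rz": 0},
  {"grip": -0.2, "x": 0, "y": -0.05, "z": 0, "rx": 0, "ry": 0, "rz": 0},
  {"grip": -0.2, "x": 0, "y": -0.05, "z": 0, "rx": 0, "ry": 0, "rz": 0},
  {"grip": -0.2, "x": 0, "y": 0, "z": 0, "rx": 0, "ry": 0, "rz": 0},
  {"grip": -0.2, "x": 0, "y": 0, "z": 0, "rx": 0, "ry": 0, "rz": 0},
])

```text
time_s: 24.5
position: [0.3727, -0.2047, 0.2585]
tool_rot: [[-0.99, 0.143, -0.0], [0.143, 0.99, 0.001], [0.0, 0.001, -1.0]]
ft_force: [-0.4, 0.5, -0.6]
grip_width: 0.0512
```

```bash
python3 - <<'E'
from h import *
st()
im=cam('side');cv2.imwrite('pics/s11.png',cv2.resize(im['color'][160:330,210:360],None,fx=4,fy=3.5,interpolation=cv2.INTER_CUBIC))
im=cam('top');cv2.imwrite('pics/t11.png',im['color']);cv2.imwrite('pics/t11z.png',cv2.resize(im['color'][160:250,195:335],None,fx=5.5,fy=5.5,interpolation=cv2.INTER_CUBIC))
E
```

```text
time_s 24.5
q [ -44.8215    8.5334   90.9285    0.0184   80.574  -126.6287]
position [ 0.3727 -0.2047  0.2585]
tool_rot [[-0.9898  0.1426 -0.0002]
 [ 0.1426  0.9898  0.0007]
 [ 0.0003  0.0006 -1.    ]]
ft_force [-0.3873  0.4537 -0.6138]
wrist_torque [ 0.0078 -0.0046  0.0156]
grip_width 0.05116726942983516
```

View pics/s11.png

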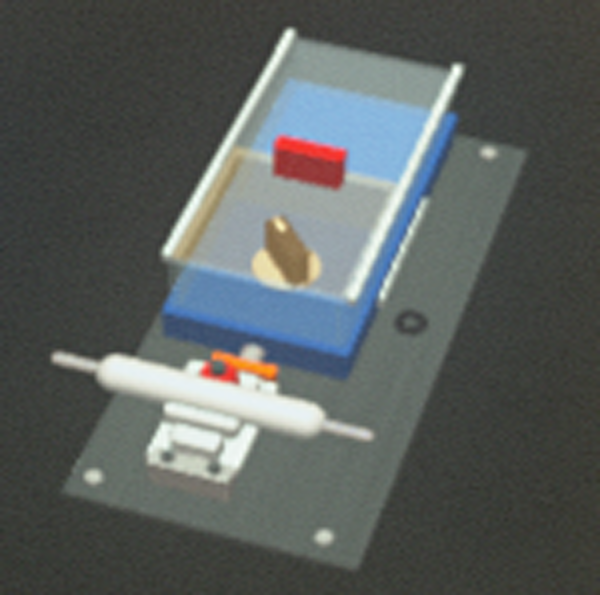

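View pics/t11z.png

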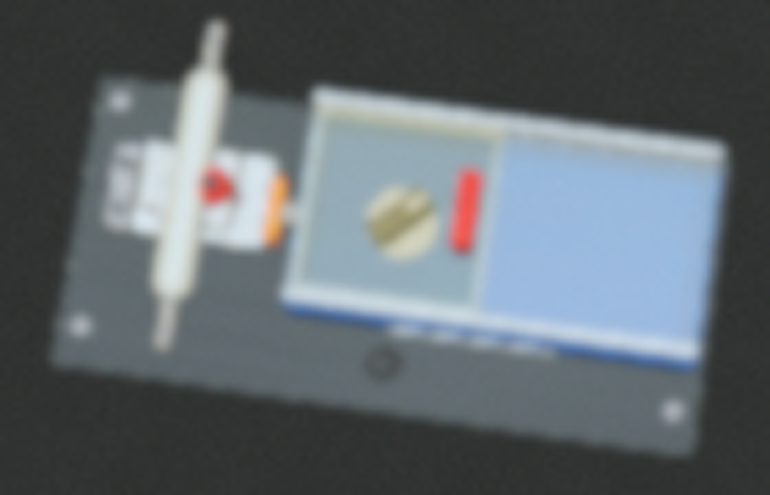

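```bash
python3 -c "
from h import *
print(order.close_job())"
```

```text
the job is handed in; nothing more can be done
None
```

I handed the job in at about 24.5 s. The door was opened, the truck clamped and released, and the door shut again.

- **Door:** It started about 13 mm open. I slid it to its open stop, and after the clamping slid it about 111 mm to the shut stop. Force at the stops peaked at about 19 N in the readings, just under the 20 N limit. I only read force at the end of each move, so a brief higher peak could have gone unseen.
- **Clamping:** I turned the knob about 0.82 rad clockwise. The torque while turning was about 0.25–0.28 N m until contact at about 0.64 rad. It then rose to about 0.37–0.39 N m.
- **Clamping force:** I estimate about 13–15 N on the truck. It is inferred from noisy torque readings and was not measured directly. One reading (0.374 N m at 0.70 rad) was out of line. I put that down to a sideways correction made in the same step.
- **Final pictures:** Both views show the door shut and the knob still turned about 47°. The truck has moved about 4–5 mm and sits between pad and back jaw, which matches the felt contact. The bearing shield has not moved. I did not check the other loose things closely in the last pictures. The arm was clear and touching nothing.

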